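# Hold the hidden bolt head behind the accessory rail

## Robot

A 6-joint arm with a two-finger parallel gripper is mounted at the origin on the work surface. World frame = base frame: x ahead of the robot, y to its left, z up, the work surface at z = 0. Lengths are in mm, angles in degrees, forces in N, time in s.
With the tool pointing down it reaches from about 250 to 850 mm from the base axis. Payload 12.5 kg.
Tool frame: the origin (TCP) lies at the very end of the fingers, on their centre line; the grasp point (between the pads) lies 19 mm behind it; z points along the fingers, y is the line along which they close (so a half turn about z gives the same grasp; the last joint's range is limited). The gripper opens to 93 mm and grips with 3 to 60 N. Pads are 15 mm wide; open, the fingers measure 128 mm over their backs; the gripper's body (75 mm by 188 mm) begins 65 mm behind the grasp point.
Start: joints at [64.824, 20.094, 94.641, -0, 65.266, -4.847], TCP at [191.04, 515.74, 218.633] pointing down, gripper open.
Joint ranges: [-157.81, 157.81], [-45, 120.19], [0.68, 151.7], [-89.99, 269.99], [4.06, 180], [-164.3, 164.3]. Speed limits (degrees/s): [127.2, 127.2, 159.86, 180, 180, 180].

## Interface

Orientations are given as [roll, pitch, yaw] about the fixed x, y, z axes, in that order (R = Rz(yaw) Ry(pitch) Rx(roll)).
In Python, from station import r, vision, spotter gives the robot as it stands. The module is installed in compiled form; this text tells all that it offers.
- The arm moves only by the tool jog_arm, never from a script. Its argument "targets" is a list of rows, each a list of 2 entries, a list of its own where there are three numbers: the shift along the world's x, y, z in m, then the turn, a rotation vector about the world's x, y, z in degrees. In form: [[[tx, ty, tz], [ax, ay, az]], ...]. A call has 1 to 20 rows; each row shifts and turns the commanded pose from where the row before left it; what a row does not reach is not made up. A row lasts 1/8 s, in which the tool goes at most 62.5 mm and 10.7 degrees, less where a joint would pass 70% of its speed; a pose out of reach is approached as far as the arm can. A call with a gripper value outside its range is refused whole. "gripper" is the opening, from 0 (shut) to 1 (fully open), set as the call begins (left out, the last holds). The fingers move at their own pace and stop on an object; "force" is the grip in N (left out, the last holds). Time passes only in rows, so rows that do not move let the fingers close. It gives the time, the measured TCP pose, the force, the opening and the grip force at its end, in the units of the state.
- r.sense(): the state, without advancing time (a new reading comes with each control period).
- vision.get_image(name): name is "scene" or "top" or "wrist"; returns the picture (480x640x3 uint8, blue, green, red); there is no depth.
- vision.calibration(name): a dict with "K" (3x3 intrinsics, pixels), "R" (3x3) and "t" (3): a world point X has camera coordinates R X + t. Camera axes: x right, y down, z forward; pixel columns grow to the right and rows downward; lengths in mm; the calibration is good to about 2 mm. A picture is of the moment at which its call begins: read the wrist's pose just before it. calibration takes no time and is no camera call; for the wrist camera it gives the pose at the moment of the call.
- r.finish_job(): hands the job in; it is judged then, once.
Trained networks look in the newest picture that a camera, given by its name, has taken for a name from the list of things; names that differ only in an ending like _2 or _b are one class to them, and where a whole thing is asked for, a point or a joint stands for the part that bears it (a point fixed in the world has none). Each returns a list of dicts, best first, with "p" (0 to 1); they miss things now and then, are a little off and sometimes report something else, mostly with a low value. They report only what shows in the picture. A call takes as long as a camera call.
- spotter.cut_out(camera, name): "pixels" (480x640 bool, what is visible of it) and "bbox" ([left, top, width, height] as shares, 0 to 1, of the picture: columns of its width, rows of its height, round what is visible of it).
- spotter.mark_of(camera, name): "position" ([column, row] as shares, 0 to 1, of the picture: columns of its width, rows of its height: a listed point, or the origin of a listed thing).
The state is a dict: "t": time; "joints": joint angles; "dq": joint speeds; "tau": joint torques, N m; "ee_pos": TCP position; "tool_rot": TCP orientation; "force": force on the tool from outside, world axes, zero at the start; "moment": the same for the moment, N m; "finger_gap": opening from 0.0 (shut) to 1.0 (fully open); "gripper_force": force on a finger pad.
Only numpy, scipy, OpenCV 4.12 (cv2) and the standard library are available. Lean on these libraries where they do the work, as an engineer would, in place of code of your own. Each camera call takes 0.05 s, during which the arm holds its last target. There are 200 camera calls.

## Task

One bolt of the accessory rail is loose and turns along with its nut, so the spanner left on the nut is slowly sinking. Lift off the fallen bottle that lies across the gap and stand it upright on the blue pad, then reach down into the gap behind that bolt's bracket, grip the hidden bolt head and hold it firmly so that it no longer turns, for the nut to be tightened. Do not touch the spanner, leave the other things on the table where they are, and finish while still holding the bolt head.

Things in the scene. Friction and masses are not known exactly. Their poses are not given: they have to be found in the camera images.
- rail_unit: fixed. Grey tray 135 x 380 mm; upright on it, along its y: aluminium rail (robot's side, 10 mm thick, 40 high) and grey panel behind it, both 380 mm long with top edge 165 mm up. Origin on the table midway between the rail's rear face (x = -25.5 mm) and panel's front face (+25.5); x from rail to panel, z up. Tray x -78 to +58; blue tube bin behind the panel to x = 97, 115 mm high
- bracket_loose: fixed dark steel bracket whose bolt is loose (spanner in front), at y = +100 or -100 mm on rail_unit: plate 40 mm wide, 5 thick, 157 high, on the rail's rear face. Axes as rail_unit's, origin on the table midway between rail and panel. Plate's rear face at x = -20.5 mm: 46 mm gap to the panel, open at the top. A sleeve 15 mm across, 12 long, lies between plate and bolt head
- bracket_tight: fixed: the other bracket, alike, with a tight bolt and no spanner; origin as for bracket_loose. Not to be held
- bolt_head: hidden hexagon head of the loose bolt, brass-coloured, 17 mm across flats, 8 thick, in the gap behind bracket_loose, 140 mm above the table. Origin at its centre (x = -4.5 mm in bracket_loose's frame, 16 mm behind the plate, 30 mm before the panel). x: bolt axis, along bracket x; y: normal of one pair of flats (others 60 degrees on); turns with the bolt. A pair is upright at joint value 0.50
- bolt (a joint): turning of the loose bolt with nut and spanner about the bolt axis, rad; the spanner points (0.60 - value) rad above level. Starts at 0.05 to 0.35 and grows at about 0.02 rad/s as the spanner sinks by its weight; stop at 1.3. The drag is viscous (5 N m s/rad): it gives slowly to any twist. Gripped on a pair of flats with 40 N or more it stands still; gripped askew it first creeps round for a second or two until square
- spanner: short steel combination spanner, its ring on the nut in front of the rail, the shank 4 to 10 mm in front of the rail's front face and parallel to it, reaching 150 mm from the bolt axis to the right (-y of the rail unit); see bolt for its angle. Origin on the bolt axis at the ring. It turns with the bolt. Not to be touched
- bottle: loose pale blue bottle with blue band and red cap, 0.15 to 0.27 kg: body 72 mm across, 112 high, shoulder to 132, then cap 32 across, 30 high. Origin at its base's centre, z from base to cap. It starts lying along the gap over the loose bolt, cradled on the top edges of rail and panel, cap towards +y of rail_unit (left seen from the robot), axis 190 mm above the table
- bottle_cap (a point): centre of the bottle's red cap, on its axis 147 mm from the base
- pad: flat blue pad fixed to the table, 200 x 200 mm, 3 mm thick, on which the bottle is to stand; origin under its centre. It lies to the left or the right of the rail unit
- tube_rack: wire sample rack with red-capped tubes, loose, 168 x 96 x 82 mm high; origin under its centre. Leave it alone
- tape_roll: yellow ring-shaped roll of tape lying flat, loose, 90 mm across, 24 mm high; origin under its centre. Leave it alone
- parts_dish: small steel dish of spare nuts, loose, 84 mm across, 22 mm high; origin under its centre. Leave it alone
- swab_jar: clear jar with white lid, loose, 72 mm across, 85 mm high; origin under its centre. Leave it alone

How it is judged:
By the outcome, as a careful person would: the job done as asked, in the order asked, and still so for the second after the job is handed in, while the arm keeps its last pose, push and grip.
It also fails if it takes over 58 s, if anything falls off the work surface, if the arm or the gripper's body presses on something with over 40 N, if the wrist force passes 120 N, or if a joint passes its speed limit or range.

## Working session

There is one attempt and no reset: what is moved stays moved. The work goes in short steps, Python scripts to look and compute and a tool call to move; the robot and the scene stay as the last step left them, time stands still between calls to the robot, and variables do not carry over. Pictures are saved under pics/ and viewed, at most 10 in all, crops included, and the job is handed in when it is done.

Besides the shell and the picture viewer there is one more tool, called after "Request:" by a JSON object that holds its "name" and its "arguments". jog_arm: Moves the arm, as the interface text tells. Its arguments: {"type":"object","properties":{"targets":{"type":"array","items":{"type":"array"}},"gripper":{"type":"number"},"force":{"type":"number"}},"required":["targets"]}

```bash
mkdir -p pics
cat > h.py <<'E'
import numpy as np, cv2
from station import r, vision, spotter
def ray(cam,uv):
    c=vision.calibration(cam);K,R,t=[np.array(c[k],float) for k in("K","R","t")]
    d=R.T@np.linalg.inv(K)@np.array([uv[0],uv[1],1.]);return -R.T@t,d
def at_z(cam,uv,z):
    o,d=ray(cam,uv);return o+d*(z-o[2])/d[2]
def proj(cam,X):
    c=vision.calibration(cam);K,R,t=[np.array(c[k],float) for k in("K","R","t")]
    p=K@(R@np.array(X,float)+t);return p[:2]/p[2]
def mark(cam,n):
    return [(round(m["p"],2),np.array(m["position"])*[640,480]) for m in spotter.mark_of(cam,n)[:2]]
E
python3 - <<'E'
from h import *
ims=[vision.get_image(c) for c in("scene","top")]
for c,i in zip(("scene","top"),ims): cv2.imwrite(f"pics/{c}0.png",i)
for n in("rail_unit","bracket_loose","bolt_head","spanner","bottle","bottle_cap","pad"):
    for c in("scene","top"): print(n,c,mark(c,n))
print(r.sense())
for c in("scene","top"): 
    o,d=ray(c,(320,240));print(c,o,d)
E
```

```text
rail_unit scene [(0.83, array([325.696, 277.584]))]
rail_unit top [(0.69, array([318.08 , 246.192]))]
bracket_loose scene []
bracket_loose top [(0.6, array([278.976, 250.176]))]
bolt_head scene []
bolt_head top []
spanner scene [(0.5, array([331.328, 210.192]))]
spanner top [(0.61, array([272.896, 259.68 ]))]
bottle scene [(0.75, array([334.272, 210.288])), (0.5, array([303.424, 294.384]))]
bottle top [(0.74, array([301.696, 233.28 ]))]
bottle_cap scene [(0.66, array([326.976, 277.488]))]
bottle_cap top [(0.86, array([237.568, 238.08 ])), (0.57, array([356.928, 243.984]))]
pad scene []
pad top [(0.7, array([163.584, 282.096])), (0.57, array([496.   , 275.376]))]
{'t': 0.8, 'joints': array([ 6.48236007e+01,  2.00935066e+01,  9.46409467e+01,  9.28032577e-04,
        6.52647381e+01, -4.85038980e+00]), 'dq': array([ 0.05803631, -0.02970059,  0.08217241, -0.09022394, -0.05596503,
       -0.0621919 ]), 'tau': array([-7.30160627e-04, -4.97223616e+01, -2.85466754e+01,  6.98610325e-02,
        2.22495839e-02, -4.89794240e-05]), 'ee_pos': array([191.04618325, 515.74506981, 218.6352107 ]), 'tool_rot': array([ 1.79999123e+02, -7.71501062e-04,  1.59673602e+02]), 'force': array([ 0.16576389, -0.46926734,  0.94727041]), 'moment': array([-0.05723459, -0.01975629,  0.0097995 ]), 'gripper_force': 0.0, 'finger_gap': 1.002787512133524}
scene [ 1130.40806036 -1010.25707365  1094.13269274] [-0.38274978  0.6658908  -0.64055329]
top [ 280.66441444  -19.99090577 1475.34577952] [ 0.19640078  0.01751162 -0.98046297]
```

View pics/scene0.png

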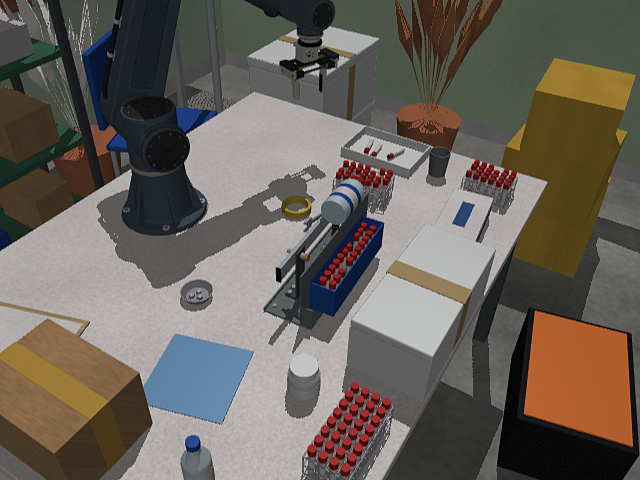

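View pics/top0.png

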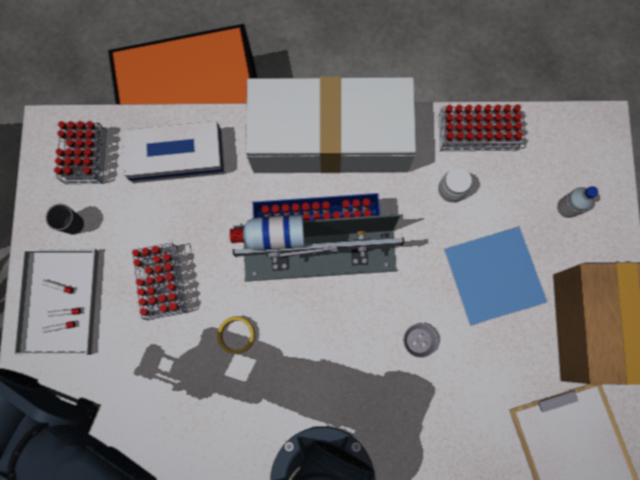

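The scene view shows the bottle at about (343,203), lying on the rail. The top view shows the bottle's cap at (237,235) on the left (+y) and its base at about (302,231). The blue pad is at (496,275) on the right, and a brass tight bolt is visible at (361,235). So the loose bracket is the +y one, under the bottle.

Run:
```python
from h import *
im=vision.get_image("top"); 
def cut(n,c="top"):
    l=spotter.cut_out(c,n); return l[0]["pixels"] if l else None
for n,z in(("pad",3),):
    for l in spotter.cut_out("top",n)[:2]:
        m=l["pixels"];ys,xs=np.nonzero(m);rc=cv2.minAreaRect(np.c_[xs,ys].astype(np.float32));print(n,l["p"],at_z("top",rc[0],z),rc,[at_z("top",p,z).round() for p in cv2.boxPoints(rc)])
m=cut("bottle");ys,xs=np.nonzero(m);rc=cv2.minAreaRect(np.c_[xs,ys].astype(np.float32));print("bottle",rc,[at_z("top",p,190).round() for p in cv2.boxPoints(rc)])
m=cut("rail_unit");ys,xs=np.nonzero(m);rc=cv2.minAreaRect(np.c_[xs,ys].astype(np.float32));print("rail",rc)
for n,z in(("bottle",190),("bottle_cap",190),("rail_unit",0),("spanner",140),("bracket_loose",0),("tape_roll",0),("parts_dish",0),("swab_jar",0),("tube_rack",0)):
    for p,q in mark("top",n): print(n,p,q.round(1),at_z("top",q,z).round(1))
cv2.imwrite("pics/crop.png",cv2.resize(im[180:300,220:430],None,fx=3.8,fy=3.8,interpolation=cv2.INTER_CUBIC))
```

```text
pad 0.81 [ 485.60722371 -428.08924919    3.        ] ((495.0600891113281, 275.1372985839844), (83.76041412353516, 80.99662017822266), 71.1139144897461) [array([ 553., -302.,    3.]), array([ 620., -497.,    3.]), array([ 420., -551.,    3.]), array([ 356., -361.,    3.])]
pad 0.16 [584.60837804  14.31983897   3.        ] ((316.83428955078125, 236.51229858398438), (80.33546447753906, 171.640869140625), 85.76361083984375) [array([673., 242.,   3.]), array([ 705., -197.,    3.]), array([ 498., -207.,    3.]), array([467., 221.,   3.])]
bottle ((265.9735107421875, 233.15586853027344), (32.82610321044922, 74.31891632080078), 85.60128784179688) [array([585., 209., 190.]), array([597.,  44., 190.]), array([523.,  38., 190.]), array([511., 201., 190.])]
rail ((316.9236755371094, 236.4193115234375), (79.58934020996094, 171.41973876953125), 86.15755462646484)
bottle 0.96 [300.6 231.1] [558.3  45.9 190. ]
bottle 0.5 [497.1 275. ] [ 459.9 -380.6  190. ]
bottle_cap 0.7 [280.4 248.7] [518.9  90.2 190. ]
bottle_cap 0.64 [236.6 234.5] [551.1 187.8 190. ]
rail_unit 0.62 [317.9 245.4] [562.4  11.7   0. ]
spanner 0.66 [274.7 258.9] [504.4 107.2 140. ]
bracket_loose 0.63 [279.4 249.3] [552.5 108.9   0. ]
tape_roll 0.89 [236.1 337.1] [332.8 212.8   0. ]
parts_dish 0.95 [416.1 340.9] [ 324.2 -228.8    0. ]
swab_jar 0.65 [452.  186.9] [ 713.9 -331.5    0. ]
tube_rack 0.63 [164.7 282.5] [468.4 396.4   0. ]
```

View pics/crop.png

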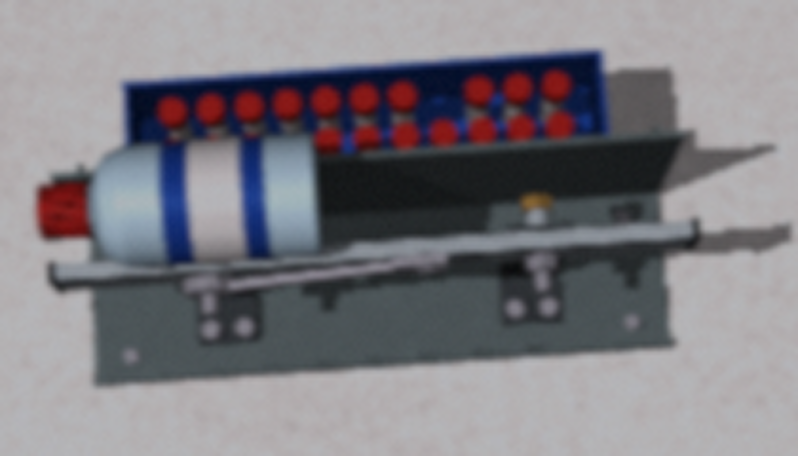

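The crop shows the bottle's axis almost parallel to the rail, base edge at about (320,195) and cap at (62,210). The spanner runs from its ring at (205,285) to (430,258). I'll grip the bottle near its cap end, away from the spanner, tilted 30° so that less tilt is left when it is stood up.

Request:
{"name": "jog_arm", "arguments": {"targets": [[[0.0326,-0.0315,0.0038],[0,0,-8.2]],[[0.0326,-0.0315,0.0038],[0,0,-8.2]],[[0.0326,-0.0315,0.0038],[0,0,-8.2]],[[0.0326,-0.0315,0.0038],[0,0,-8.2]],[[0.0326,-0.0315,0.0038],[0,0,-8.2]],[[0.0326,-0.0315,0.0038],[0,0,-8.2]],[[0.0326,-0.0315,0.0038],[0,0,-8.2]],[[0.0326,-0.0315,0.0038],[0,0,-8.2]],[[0.0326,-0.0315,0.0038],[-9.98,-0.7,0]],[[0.0326,-0.0315,0.0038],[-9.98,-0.7,0]],[[0.0326,-0.0315,0.0038],[-9.98,-0.7,0]],[[0,0,0],[0,0,0]]], "gripper": 1.0, "force": 25}}

```text
t: 2.95
ee_pos: [550.3, 169.0, 259.0]
tool_rot: [-179.8, 30.1, 94.1]
force: [-1.1, 1.3, 0.1]
finger_gap: 0.999
gripper_force: 0.0
```

Run:
```python
from h import *
s=r.sense();print(s["t"],s["joints"].round(3),s["ee_pos"].round(1),s["tool_rot"].round(2))
im=vision.get_image("wrist");cv2.imwrite("pics/w1.png",im)
s=r.sense();print(s["joints"].round(3),s["ee_pos"].round(2),s["tool_rot"].round(2))
ux=np.array([-.0698,.9976,0]);b=np.array([558.5,44,190])
for n in("bottle","bottle_cap","rail_unit","spanner"): print(n,[(p,q.round(1)) for p,q in mark("wrist",n)])
print("exp",proj("wrist",b),proj("wrist",b+147*ux),proj("wrist",b+112*ux+36*np.array([.9976,.07,0])),proj("wrist",b+112*ux-36*np.array([.9976,.07,0])))
print("tcpfinal",proj("wrist",(553.3,119.3,173.5)))
```

```text
2.95 [ 25.366  27.531  83.023 -28.093  82.483  28.271] [550.3 169.  259. ] [-179.83   30.13   94.13]
[ 25.382  27.4    83.103 -27.938  82.428  28.247] [549.57 169.53 259.39] [-179.86   29.95   94.12]
bottle [(0.89, array([322.3, 308.1]))]
bottle_cap [(0.75, array([324.8, 183.1]))]
rail_unit []
spanner [(0.75, array([277.2, 220.4]))]
exp [324.4120078  302.90716088] [324.78944184 180.06411258] [374.82875557 219.23324959] [274.51352245 219.1839193 ]
tcpfinal [324.63108709 236.91768362]
```

View pics/w1.png

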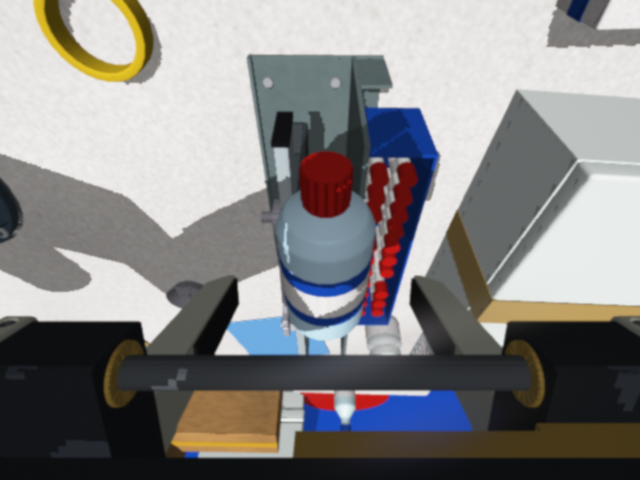

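The wrist picture shows the bottle centred between the fingers, cap at (325,183), matching my estimate to within about 4 mm. I'll advance and close.

Request:
{"name": "jog_arm", "arguments": {"targets": [[[0.0007,-0.01,-0.0172],[0,0,0]],[[0.0007,-0.01,-0.0172],[0,0,0]],[[0.0007,-0.01,-0.0172],[0,0,0]],[[0.0007,-0.01,-0.0172],[0,0,0]],[[0.0007,-0.01,-0.0172],[0,0,0]],[[0,0,0],[0,0,0]],[[0,0,0],[0,0,0]]]}}

```text
t: 4.08
ee_pos: [553.3, 119.7, 175.5]
tool_rot: [179.9, 30.0, 94.0]
force: [0.7, 0.0, 0.1]
finger_gap: 1.001
gripper_force: 0.0
```

Request:
{"name": "jog_arm", "arguments": {"targets": [[[0,0,0],[0,0,0]],[[0,0,0],[0,0,0]],[[0,0,0],[0,0,0]],[[0,0,0],[0,0,0]],[[0,0,0],[0,0,0]]], "gripper": 0.6, "force": 25}}

```text
t: 4.7
ee_pos: [554.2, 119.7, 175.1]
tool_rot: [179.9, 30.0, 94.0]
force: [5.3, 1.0, 2.9]
finger_gap: 0.768
gripper_force: 25.0
```

```bash
cat > kin.py <<'E'
import numpy as np
from scipy.spatial.transform import Rotation as Ro
from scipy.optimize import least_squares
# data: joints, pos, rpy
D=[([64.8236,20.0935,94.6409,.0009,65.2647,-4.8504],[191.046,515.745,218.635],[179.999,0,159.6736]),
([25.382,27.4,83.103,-27.938,82.428,28.247],[549.57,169.53,259.39],[-179.86,29.95,94.12])]
def fk(q,p):
    d1,a1,L2,L3,a3,d6=p;q=np.array(q)
    Rz=lambda a:Ro.from_euler('z',a,degrees=True).as_matrix();Ry=lambda a:Ro.from_euler('y',a,degrees=True).as_matrix()
    R1=Rz(q[0]);R2=R1@Ry(q[1]);R3=R2@Ry(q[2]);R4=R3@Rz(q[3]);R5=R4@Ry(q[4]);R6=R5@Rz(q[5])
    P=np.array([0,0,d1])+R1@[a1,0,0]+R2@[0,0,L2]+R3@[a3,0,L3]+R5@[0,0,d6]
    return P,R6
E
python3 - <<'E'
from kin import *; from h import *
s=r.sense();print(s["t"],s["joints"].round(3).tolist(),s["ee_pos"].round(2).tolist(),s["tool_rot"].round(2).tolist(),s["finger_gap"],s["gripper_force"],s["force"])
D.append((s["joints"],s["ee_pos"],s["tool_rot"]))
f=lambda p:np.concatenate([fk(q,p)[0]-x for q,x,_ in D])
for mask in([1,0,1,1,0,1],):
    m=np.array(mask,bool)
    def g(v): p=np.zeros(6);p[m]=v;return f(p)
    o=least_squares(g,[200,450,400,250]);print(o.x,o.fun.round(1))
for q,x,e in D: print(fk(q,np.ones(6))[1].T@Ro.from_euler('xyz',e,degrees=True).as_matrix().round(3))
E
```

```text
4.7 [20.949, 30.528, 90.879, -30.476, 70.759, 30.229] [554.2, 119.65, 175.14] [179.85, 29.98, 94.05] 0.7677121090608702 24.998991787433624 [5.27326178 0.96684829 2.85043107]
[243.28187313 375.8984139  460.51759451 180.50111045] [ 41.8 -20.3   4.5   2.5  -0.4  -0.1  -2.   -0.8  -4.4]
[[ 4.38597317e-04 -1.00012640e+00  1.68579904e-05]
 [ 1.00012640e+00  4.38597099e-04 -1.28876051e-05]
 [ 1.28818401e-05  1.68657737e-05  1.00000000e+00]]
[[-2.67019361e-04 -1.00052431e+00  4.48366064e-04]
 [ 9.99670399e-01  1.98869579e-04 -3.36373586e-05]
 [-1.50325518e-04 -2.43508002e-04  9.99524286e-01]]
[[-1.20854440e-04 -9.99598372e-01 -1.50342593e-04]
 [ 1.00010844e+00  2.70118171e-04  9.43886268e-05]
 [ 3.15677059e-04  1.47736327e-04  9.99701940e-01]]
```

```bash
cat >> kin.py <<'E'
D.append(([20.949,30.528,90.879,-30.476,70.759,30.229],[554.2,119.65,175.14],[179.85,29.98,94.05]))
def fk2(q,p):  # p: d1,L2,L3,d6,off
    P,R=fk(q,[p[0],0,p[1],p[2],0,p[3]]);return P+Ro.from_euler('z',q[0],degrees=True).as_matrix()@[0,p[4],0],R@Ro.from_euler('z',90,degrees=True).as_matrix()
P=least_squares(lambda p:np.concatenate([fk2(q,p)[0]-x for q,x,_ in D]),[200,450,400,250,46])
LO=np.array([-157.81,-45,.68,-89.99,4.06,-164.3]);HI=np.array([157.81,120.19,151.7,269.99,180,164.3])
def ik(pos,R,q0):
    def f(q):
        x,A=fk2(q,P.x);return np.r_[(x-pos)/5,Ro.from_matrix(R.T@A).as_rotvec(degrees=True)]
    o=least_squares(f,np.clip(q0,LO+.01,HI-.01),bounds=(LO,HI));return o.x,np.abs(o.fun).max()
E
python3 - <<'E'
from kin import *
print(P.x.round(1),P.fun.round(1))
R0=Ro.from_euler('xyz',[179.85,29.98,94.05],degrees=True).as_matrix()
q0=np.array(D[-1][0]);p0=np.array(D[-1][1])
g=np.array([490,-415,95.]) # grasp point at end: 89+3, bit above
for phi in(-41,-15,0,10,25,40,50):
    al=phi-94
    q=q0.copy();w=[];e=[]
    N=20
    pa=p0+[0,0,120]
    for k in range(N+1):
        s=k/N
        # stage: yaw+translate, then pitch
        R=Ro.from_euler('z',al*s,degrees=True).as_matrix()@R0
        gp=(1-s)*(pa-19*R0[:,2])+s*(g+[0,0,150]); q,er=ik(gp+19*R[:,2],R,q);e.append(er);w.append(q)
    ax=np.array([np.sin(np.radians(phi)),-np.cos(np.radians(phi)),0]) # takes phi-dir to +z
    for k in range(N+1):
        s=k/N
        R2=Ro.from_rotvec(ax*90*s,degrees=True).as_matrix()@R; gp=g+[0,0,150*(1-s)]
        q,er=ik(gp+19*R2[:,2],R2,q);e.append(er);w.append(q)
    w=np.array(w);print(phi,"err",np.round(max(e),2),"end",w[-1].round(0),"max step",np.abs(np.diff(w,axis=0)).max(0).round(0),R2[:,2].round(2),"min j5",w[:,4].min().round(0))
E
```

```text
[237.9 463.  429.9 274.8  45.6] [ 1.4  1.  -0.5 -3.6 -1.3  1.   2.2  1.3 -0.4]
-41 err 0.0 end [-46.  34. 124. 173.  38. -87.] max step [  4.   3.   5. 114.   9. 114.] [ 0.65 -0.57 -0.5 ] min j5 5.0
-15 err 0.0 end [-58.  36. 120. 122.  44. -66.] max step [ 3.  3.  4. 17.  6. 18.] [ 0.84 -0.23 -0.5 ] min j5 25.0
0 err 0.0 end [-62.  38. 113.  99.  51. -57.] max step [ 3.  3.  4. 11.  5. 11.] [ 0.87 -0.   -0.5 ] min j5 36.0
10 err 0.0 end [-64.  41. 108.  86.  56. -53.] max step [3. 2. 4. 8. 5. 9.] [ 0.85  0.15 -0.5 ] min j5 44.0
25 err 0.0 end [-65.  45.  99.  71.  66. -49.] max step [3. 2. 3. 6. 4. 6.] [ 0.79  0.36 -0.5 ] min j5 54.0
40 err 0.0 end [-64.  49.  88.  60.  77. -48.] max step [3. 2. 3. 5. 3. 5.] [ 0.67  0.55 -0.5 ] min j5 62.0
50 err 0.0 end [-63.  52.  81.  53.  84. -48.] max step [3. 2. 3. 5. 3. 4.] [ 0.56  0.66 -0.5 ] min j5 65.0
```

Request:
{"name": "jog_arm", "arguments": {"targets": [[[0,0,0.02],[0,0,0]],[[0,0,0.05],[0,0,0]],[[0,0,0.05],[0,0,0]],[[-0.0061,-0.0447,0],[0,0,-7]],[[-0.0061,-0.0447,0],[0,0,-7]],[[-0.0061,-0.0447,0],[0,0,-7]],[[-0.0061,-0.0447,0],[0,0,-7]],[[-0.0061,-0.0447,0],[0,0,-7]],[[-0.0061,-0.0447,0],[0,0,-7]],[[-0.0061,-0.0447,0],[0,0,-7]],[[-0.0061,-0.0447,0],[0,0,-7]],[[-0.0061,-0.0447,0],[0,0,-7]],[[-0.0061,-0.0447,0],[0,0,-7]],[[-0.0061,-0.0447,0],[0,0,-7]],[[-0.0061,-0.0447,0],[0,0,-7]],[[0,0,0],[0,0,0]]]}}

```text
t: 6.7
ee_pos: [478.4, -419.9, 294.1]
tool_rot: [-179.9, 30.0, 9.8]
force: [-0.1, 0.3, -2.7]
finger_gap: 0.771
gripper_force: 25.0
```

Request:
{"name": "jog_arm", "arguments": {"targets": [[[0.0026,0.0005,-0.0172],[1.56,-8.86,0]],[[0.0026,0.0005,-0.0172],[1.56,-8.86,0]],[[0.0026,0.0005,-0.0172],[1.56,-8.86,0]],[[0.0026,0.0005,-0.0172],[1.56,-8.86,0]],[[0.0026,0.0005,-0.0172],[1.56,-8.86,0]],[[0.0026,0.0005,-0.0172],[1.56,-8.86,0]],[[0.0026,0.0005,-0.0172],[1.56,-8.86,0]],[[0.0026,0.0005,-0.0172],[1.56,-8.86,0]],[[0.0026,0.0005,-0.0172],[1.56,-8.86,0]],[[0.0026,0.0005,-0.0172],[1.56,-8.86,0]],[[0,0,0],[0,0,0]],[[0,0,0],[0,0,0]]]}}

```text
t: 8.2
ee_pos: [506.6, -411.9, 124.2]
tool_rot: [179.8, -59.6, 10.3]
force: [-0.3, -0.3, -1.1]
finger_gap: 0.766
gripper_force: 25.0
```

Run:
```python
from h import *
from scipy.spatial.transform import Rotation as Ro
s=r.sense();print(s["t"],s["joints"].round(1),s["ee_pos"].round(1),s["tool_rot"].round(2),s["finger_gap"],s["force"].round(1),s["moment"].round(2))
R=Ro.from_euler('xyz',s["tool_rot"],degrees=True).as_matrix();print(R.round(3)); g=s["ee_pos"]-19*R[:,2];print("g",g)
for c in("scene","top"):
    im=vision.get_image(c)
    cv2.imwrite(f"pics/{c}2.png",im)
    b=mark(c,"bottle"); k=mark(c,"bottle_cap");print(c,b,k)
    for h in(80,89,95): print(h,proj(c,g-[0,0,h]),proj(c,g+[0,0,147-h]))
im=cv2.imread("pics/scene2.png");cv2.imwrite("pics/c2.png",cv2.resize(im[280:460,100:340],None,fx=3,fy=3))
```

```text
8.2 [-64.2  38.1 105.7  82.4  56.9 -47.3] [ 506.6 -411.9  124.2] [179.79 -59.56  10.35] 0.766232790272887 [-0.3 -0.3 -1.1] [-0.12  0.84 -0.01]
[[ 0.498  0.176  0.849]
 [ 0.091 -0.984  0.151]
 [ 0.862  0.002 -0.507]]
g [ 490.44428255 -414.7625474   133.86920124]
scene [(0.68, array([202.624, 357.312]))] [(0.74, array([303.424, 388.176])), (0.71, array([188.672, 317.424]))]
80 [198.67734873 355.99582699] [191.24211556 309.64840397]
89 [199.09834197 358.62008255] [191.72991848 312.6891167 ]
95 [199.37698102 360.35697517] [192.05259806 314.7005354 ]
top [(0.81, array([491.904, 274.08 ]))] [(0.78, array([515.392, 261.216]))]
80 [495.12067442 270.21037546] [513.64963611 260.22196394]
89 [494.10741165 270.75659525] [512.39603232 260.89774442]
95 [493.43881209 271.11701736] [511.56979638 261.34314361]
```

View pics/c2.png

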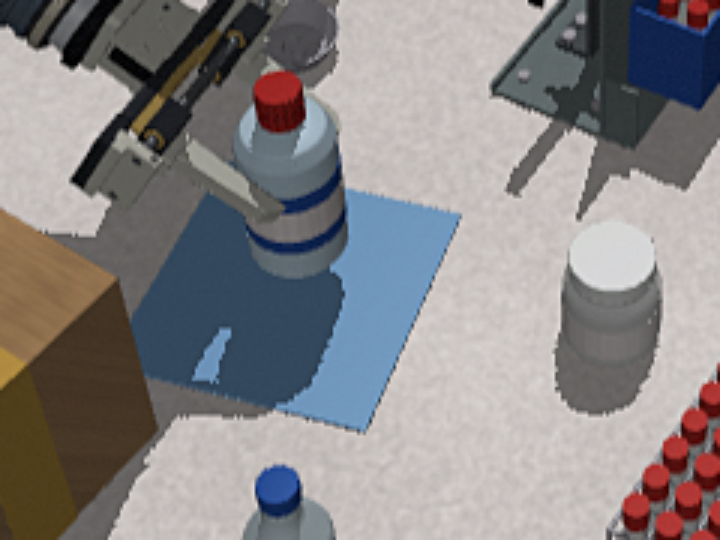

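The scene crop shows the bottle upright in the gripper over the pad, cap at about (280,100) and base at (297,262), still around 40 mm above it. I'll lower it until it touches.

Request:
{"name": "jog_arm", "arguments": {"targets": [[[0,0,-0.015],[0,0,0]],[[0,0,-0.015],[0,0,0]],[[0,0,-0.005],[0,0,0]],[[0,0,0],[0,0,0]]]}}

```text
t: 9.0
ee_pos: [505.8, -411.8, 87.1]
tool_rot: [-180.0, -59.7, 10.0]
force: [0.7, 0.2, -2.4]
finger_gap: 0.769
gripper_force: 25.0
```

Request:
{"name": "jog_arm", "arguments": {"targets": [[[0,0,-0.003],[0,0,0]],[[0,0,0],[0,0,0]]]}}

```text
t: 9.25
ee_pos: [506.0, -412.0, 84.9]
tool_rot: [179.9, -59.7, 10.2]
force: [-0.3, 0.5, -2.2]
finger_gap: 0.764
gripper_force: 25.0
```

Request:
{"name": "jog_arm", "arguments": {"targets": [[[0,0,-0.003],[0,0,0]],[[0,0,0],[0,0,0]]]}}

```text
t: 9.5
ee_pos: [506.2, -412.2, 82.7]
tool_rot: [179.8, -59.8, 10.2]
force: [-2.6, 0.6, 3.5]
finger_gap: 0.767
gripper_force: 25.0
```

Request:
{"name": "jog_arm", "arguments": {"targets": [[[0,0,-0.002],[0,0,0]],[[0,0,0],[0,0,0]]]}}

```text
t: 9.75
ee_pos: [506.7, -412.2, 82.8]
tool_rot: [179.7, -60.0, 10.4]
force: [-8.5, 4.1, 19.9]
finger_gap: 0.765
gripper_force: 25.0
```

Request:
{"name": "jog_arm", "arguments": {"targets": [[[0,0,0.0015],[0,0,0]],[[0,0,0],[0,0,0]]]}}

```text
t: 10.0
ee_pos: [506.3, -412.2, 82.7]
tool_rot: [179.8, -59.8, 10.3]
force: [-4.1, 1.1, 9.0]
finger_gap: 0.769
gripper_force: 25.0
```

Request:
{"name": "jog_arm", "arguments": {"targets": [[[0,0,0],[0,0,0]],[[0,0,0],[0,0,0]],[[0,0,0],[0,0,0]],[[-0.0128,-0.0023,0.0075],[0,0,0]],[[-0.0213,-0.0038,0.0125],[0,0,0]],[[-0.0255,-0.0045,0.015],[0,0,0]],[[-0.034,-0.006,0.02],[0,0,0]],[[-0.034,-0.006,0.02],[0,0,0]],[[0,0,0],[0,0,0]]], "gripper": 1.0}}

```text
t: 11.12
ee_pos: [376.5, -436.0, 157.8]
tool_rot: [179.6, -59.7, 10.2]
force: [0.0, -0.1, 0.0]
finger_gap: 0.998
gripper_force: 0.0
```

Run:
```python
from h import *
s=r.sense();print(s["t"],s["joints"].round(1),s["ee_pos"].round(1),s["tool_rot"].round(2))
im=vision.get_image("scene");cv2.imwrite("pics/c3.png",cv2.resize(im[170:400,140:400],None,fx=2.6,fy=2.6,interpolation=cv2.INTER_CUBIC))
it=vision.get_image("top");cv2.imwrite("pics/top3.png",it)
for c in("scene","top"): print(c,[(n,mark(c,n)) for n in("bottle","bottle_cap","bolt_head","bracket_loose","spanner","bracket_tight")])
l=spotter.cut_out("top","pad");m=l[0]["pixels"];print(l[0]["p"],m.sum())
```

```text
11.125 [-79.   32.4 110.2  71.3  65.7 -48.4] [ 376.5 -436.   157.8] [179.61 -59.69  10.23]
scene [('bottle', [(0.83, array([201.984, 370.992]))]), ('bottle_cap', [(0.73, array([190.208, 325.824]))]), ('bolt_head', [(0.45, array([341.632, 211.584]))]), ('bracket_loose', []), ('spanner', []), ('bracket_tight', [(0.58, array([304.512, 295.104])), (0.49, array([302.912, 386.592]))])]
top [('bottle', [(0.72, array([487.424, 273.312])), (0.22, array([360.768, 243.12 ]))]), ('bottle_cap', [(0.88, array([506.496, 264.288]))]), ('bolt_head', [(0.71, array([165.568, 281.088])), (0.53, array([274.176, 236.784]))]), ('bracket_loose', [(0.6, array([281.92 , 250.992]))]), ('spanner', [(0.73, array([272.896, 258.912])), (0.23, array([486.4  , 274.896]))]), ('bracket_tight', [(0.74, array([359.424, 243.792]))])]
0.63 5475
```

View pics/c3.png

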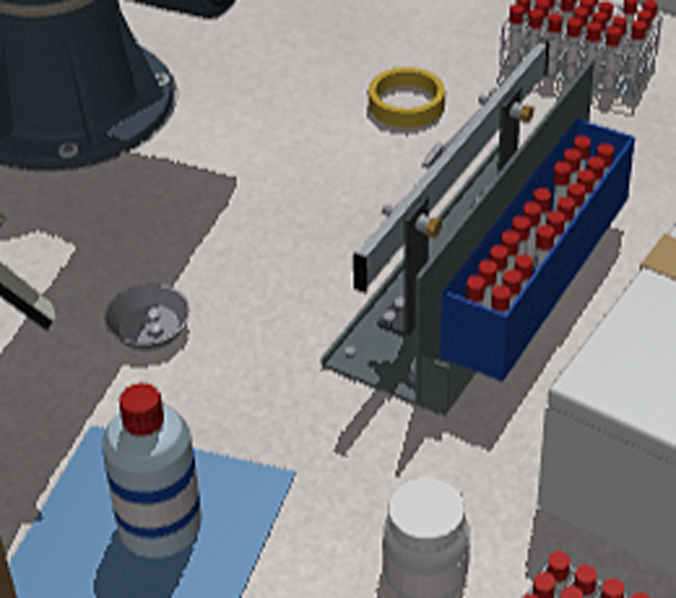

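The crop shows the bottle standing on the pad at about (150,480). Both brass heads are visible: the loose one at (527,113) and the tight one at (434,228). Next I'll move over the loose bolt with the tool pointing down, closing along the rail.

Request:
{"name": "jog_arm", "arguments": {"targets": [[[-0.005,0,0.05],[0,0,0]],[[-0.005,0,0.052],[0,0,0]],[[0.0153,0.0457,0],[-1.74,9.85,0]],[[0.0153,0.0457,0],[-1.74,9.85,0]],[[0.0153,0.0457,0],[-1.74,9.85,0]],[[0.0153,0.0457,0],[-1.74,9.85,0]],[[0.0153,0.0457,0],[-1.74,9.85,0]],[[0.0153,0.0457,0],[-1.74,9.85,0]],[[0.0153,0.0457,0],[0,0,-3]],[[0.0153,0.0457,0],[0,0,-3]],[[0.0153,0.0457,0],[0,0,0]],[[0.0153,0.0457,0],[0,0,0]],[[0.0153,0.0457,0],[0,0,0]],[[0.0153,0.0457,0],[0,0,0]],[[0,0,0],[0,0,0]],[[0,0,0],[0,0,0]]], "gripper": 0.6}}

```text
t: 13.88
ee_pos: [545.8, 96.7, 256.3]
tool_rot: [-179.1, -3.6, 4.1]
force: [-0.3, -0.5, -0.7]
finger_gap: 0.603
gripper_force: 0.0
```

Run:
```python
from h import *
s=r.sense();print(s["t"],s["joints"].round(1),s["ee_pos"].round(1),s["tool_rot"].round(2))
im=vision.get_image("wrist");cv2.imwrite("pics/w4.png",im)
for n in("bolt_head","spanner","bracket_loose","rail_unit"): print(n,mark("wrist",n))
print("exp",proj("wrist",(551,112,140)),proj("wrist",s["ee_pos"]))
def tri(o):
    A=np.zeros((3,3));b=np.zeros(3)
    for c,uv in o:
        x,d=ray(c,uv);d/=np.linalg.norm(d);M=np.eye(3)-np.outer(d,d);A+=M;b+=M@x
    return np.linalg.solve(A,b)
print(tri([("top",(274.2,236.8)),("scene",(342.3,212.7))]), at_z("top",(274.2,236.8),140),at_z("scene",(342.3,212.7),140))
y=np.radians(4);ex=np.array([np.cos(y),np.sin(y),0]);ey=np.array([-np.sin(y),np.cos(y),0]);O=np.array([562,12,0])
for uv in((333,248),(274,258.5)):
    o,d=ray("top",uv);k=(-42-(o-O)@ex)/(d@ex);X=o+k*d-O;print("sp",X@ex,X@ey,X[2])
```

```text
13.875 [ 4.8 16.6 94.   1.  65.8 90.3] [545.8  96.7 256.3] [-179.06   -3.58    4.11]
bolt_head [(0.69, array([310.208, 232.8  ]))]
spanner [(0.87, array([309.888, 273.888]))]
bracket_loose []
rail_unit [(0.97, array([396.288, 203.616]))]
exp [309.77638892 231.87140749] [324.92614457 290.85275058]
[554.25328449 108.00735783 143.12885213] [555.91542046 109.06083093 140.        ] [551.55599891 110.64267119 140.        ]
sp -41.9999999999999 -34.837665644523014 177.13691933025325
sp -41.999999999999986 104.19508469838199 95.7701654802836
```

View pics/w4.png

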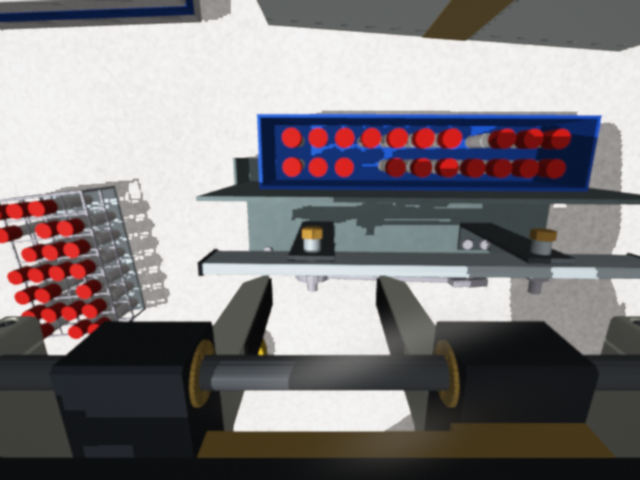

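The wrist picture shows the loose head (brass) at about (312,232), the tight one at (543,237), and the spanner's end at about (485,283).

Run:
```python
from h import *
im=cv2.imread("pics/w4.png");hsv=cv2.cvtColor(im,cv2.COLOR_BGR2HSV)
m=((hsv[...,0]>12)&(hsv[...,0]<30)&(hsv[...,1]>110)&(hsv[...,2]>60)).astype(np.uint8);m[:210]=0;m[260:]=0
n,_,st,ce=cv2.connectedComponentsWithStats(m)
X=[]
for i in range(1,n):
    if st[i,4]>40:
        print(st[i],ce[i],at_z("wrist",ce[i],143).round(1), [at_z("wrist",(st[i,0]+dx,ce[i,1]),145).round(1)[:2] for dx in(0,st[i,2])])
y=np.radians(4);ex=np.array([np.cos(y),np.sin(y),0]);O=np.array([554.5,111,0])
for uv in((487,283),(448,282)):
    o,d=ray("wrist",uv);k=(-37.5-(o-O)@ex)/(d@ex);X=o+k*d-O;print("sp",X.round(1))
cv2.imwrite("pics/w4c.png",cv2.resize(im[210:300,270:580],None,fx=2.5,fy=2.5,interpolation=cv2.INTER_CUBIC))
for yy in(40,100,150): # rail front/rear top edges, panel front
    print([proj("wrist",O+[ (xx)*np.cos(y)-(yy-100)*np.sin(y),xx*np.sin(y)+(yy-100)*np.cos(y),165]).round(1) for xx in(-31,-21,30)])
```

```text
[301 227  22  12 253] [311.56126482 232.55731225] [551.2 110.3 143. ] [array([551. , 119.3]), array([552.4, 100.4])]
[533 229  23  12 228] [544.35526316 234.60526316] [564.2 -88.9 143. ] [array([563.9, -78.1]), array([565.3, -97.4])]
sp [ -27.5 -144.4  171.7]
sp [ -29.6 -114.   170.1]
[array([383.1, 271.8]), array([383.6, 260.2]), array([386.3, 197.4])]
[array([309.9, 271.4]), array([309.7, 259.7]), array([309.1, 197.2])]
[array([249.2, 271. ]), array([248.6, 259.4]), array([245.2, 197.1])]
```

View pics/w4c.png

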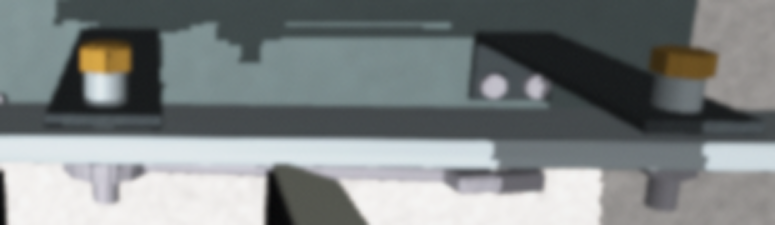

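The crop shows the loose head at about (105,57) and its sleeve behind it. The spanner is nearly level, with its tip about 30 mm above the bolt axis, so the bolt value is about 0.37 and the flats will be close to upright at the grip. I'll align the tool straight above the head.

Request:
{"name": "jog_arm", "arguments": {"targets": [[[0.003,0.007,-0.02],[-0.6,1.75,-0.1]],[[0.0025,0.0065,-0.02],[-0.6,1.75,-0.1]],[[0,0,-0.02],[0,0,0]],[[0,0,0],[0,0,0]],[[0,0,0],[0,0,0]]], "gripper": 0.45}}

```text
t: 14.75
ee_pos: [552.0, 110.3, 197.4]
tool_rot: [-180.0, -0.1, 3.9]
force: [-0.2, -0.2, -0.1]
finger_gap: 0.448
gripper_force: 0.0
```

Run:
```python
from h import *
s=r.sense();print(s["t"],s["joints"].round(1),s["ee_pos"].round(1),s["tool_rot"].round(2))
im=vision.get_image("wrist");s=r.sense();print(s["ee_pos"].round(1),s["tool_rot"].round(2))
hsv=cv2.cvtColor(im,cv2.COLOR_BGR2HSV)
m=((hsv[...,0]>12)&(hsv[...,0]<30)&(hsv[...,1]>110)&(hsv[...,2]>60)).astype(np.uint8)
n,_,st,ce=cv2.connectedComponentsWithStats(m)
for i in range(1,n):
    if 150<st[i,4]<3000: print(st[i],ce[i],at_z("wrist",ce[i],143).round(1))
print(mark("wrist","bolt_head"))
print("TCP",proj("wrist",s["ee_pos"]),"exp",proj("wrist",(551,110.3,143)))
cv2.imwrite("pics/w5.png",im[150:420,120:520])
```

```text
14.75 [ 6.6 22.7 94.1 -0.  63.2 92.7] [552.  110.3 197.4] [-1.80e+02 -1.00e-01  3.89e+00]
[552.  110.3 197.6] [-1.8e+02 -1.2e-01  3.9e+00]
[455   0  63   9 407] [486.4987715    3.11547912] [709.7  30.  143. ]
[313 247  25  19 416] [324.88701923 256.21153846] [551.6 110.7 143. ]
[591 248  35  18 476] [608.07352941 256.55882353] [564.6 -86.3 143. ]
[221 342  20  65 564] [227.89361702 374.58687943] [447.9 179.8 143. ]
[412 352  16  55 437] [421.29519451 382.48512586] [450.7  27.6 143. ]
[(0.78, array([320.192, 257.52 ]))]
TCP [326.0208281  290.75657813] exp [325.50934024 257.01967128]
```

View pics/w5.png

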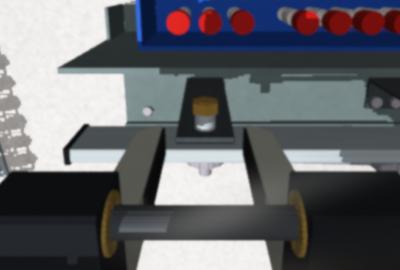

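The view shows the head centred between the open fingers at (205,105), matching the estimate to within 1 mm. I'll descend in two stages.

Request:
{"name": "jog_arm", "arguments": {"targets": [[[-0.0005,0,-0.012],[0,0,0]],[[0,0,-0.012],[0,0,0]],[[0,0,-0.012],[0,0,0]],[[0,0,-0.01],[0,0,0]],[[0,0,0],[0,0,0]]]}}

```text
t: 15.48
ee_pos: [550.7, 110.5, 149.5]
tool_rot: [180.0, 0.1, 3.9]
force: [-0.5, -0.5, 0.4]
finger_gap: 0.447
gripper_force: 0.0
```

Request:
{"name": "jog_arm", "arguments": {"targets": [[[0,0,-0.01],[0,0,0]],[[0,0,-0.01],[0,0,0]],[[0,0,-0.01],[0,0,0]],[[0,0,0],[0,0,0]]]}}

```text
t: 15.98
ee_pos: [550.7, 110.5, 119.6]
tool_rot: [180.0, 0.1, 3.9]
force: [-0.4, -0.6, -0.0]
finger_gap: 0.444
gripper_force: 0.0
```

Request:
{"name": "jog_arm", "arguments": {"targets": [[[0.0005,0,0.0014],[0,0,0]],[[0,0,0],[0,0,0]],[[0,0,0],[0,0,0]],[[0,0,0],[0,0,0]],[[0,0,0],[0,0,0]],[[0,0,0],[0,0,0]],[[0,0,0],[0,0,0]],[[0,0,0],[0,0,0]]], "gripper": 0.05, "force": 55}}

```text
t: 16.98
ee_pos: [551.9, 109.7, 122.2]
tool_rot: [179.9, -0.1, 3.9]
force: [0.1, -6.8, 1.2]
finger_gap: 0.169
gripper_force: 55.0
```

Request:
{"name": "jog_arm", "arguments": {"targets": [[[0,0,0],[0,0,0]],[[0,0,0],[0,0,0]],[[0,0,0],[0,0,0]],[[0,0,0],[0,0,0]],[[0,0,0],[0,0,0]],[[0,0,0],[0,0,0]],[[0,0,0],[0,0,0]],[[0,0,0],[0,0,0]],[[0,0,0],[0,0,0]],[[0,0,0],[0,0,0]],[[0,0,0],[0,0,0]],[[0,0,0],[0,0,0]],[[0,0,0],[0,0,0]],[[0,0,0],[0,0,0]],[[0,0,0],[0,0,0]],[[0,0,0],[0,0,0]]]}}

```text
t: 18.98
ee_pos: [551.9, 109.6, 122.2]
tool_rot: [179.9, -0.1, 3.9]
force: [1.3, -5.5, 1.3]
finger_gap: 0.171
gripper_force: 55.0
```

Run:
```python
from h import *
s=r.sense();print(s["t"],s["ee_pos"].round(1),s["tool_rot"].round(2),s["finger_gap"]*93,s["gripper_force"],s["force"].round(1),s["moment"].round(2))
a=vision.get_image("wrist");b=vision.get_image("scene");print(mark("scene","bottle"),mark("wrist","spanner"))
cv2.imwrite("pics/e.png",np.hstack([a[180:420,160:520],cv2.resize(b[280:430,120:345],(360,240))]))
```

```text
18.975 [551.9 109.6 122.2] [ 1.7992e+02 -6.0000e-02  3.9200e+00] 15.940759563530284 55.0006732339898 [ 1.3 -5.5  1.3] [-1.08  0.16 -0.02]
[] []
```

View pics/e.png

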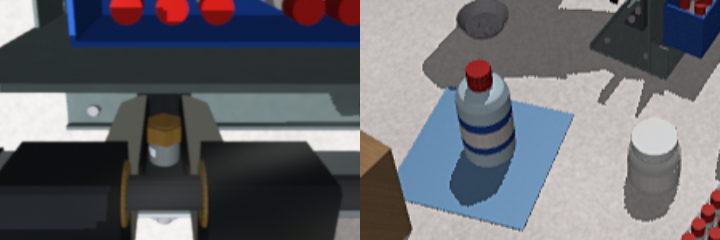

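The picture shows the brass head clamped between the fingers at (163,130) and the bottle upright on the pad at (487,115). The gap reads 15.9 mm, which fits the 17 mm flats given how far the pads compress, and the 55 N grip is steady. I'll hand in.

```bash
python3 -c "
from station import r
print(r.finish_job())"
```

```text
the job is handed in; nothing more can be done
None
```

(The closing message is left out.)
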